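# Hang a slide hanger on the indexing viewer and index it to the light panel

## Task

Hook the slide hanger over the viewer's aluminium tube near the tube's free left end, slide it along the tube until its hook sits wholly on the red band, and let go of it. Then pull up the black lock plunger, slide the tube one hole to the right so that the hanging slides come in front of the light panel, and let the pin go fully home in that hole. Finish while still holding the plunger knob, with the slides hanging still and the loose things on the bench left where they are.

Things in the scene. Friction and masses are not known exactly. Their poses are not given: they have to be found in the camera images.
- viewer: fixed slide viewer: two posts (200 mm high) 494 mm apart along its y axis carry a level perforated steel bar, centre line 185 mm up. Origin on the worktop below the middle of the bar; x points away from the robot, y along the bar to the robot's left, z up. A white light panel, 122 mm wide, top at 168 mm, stands 64 mm behind the bar's centre line at y = -40 mm.
- red_band (a point): middle of the red band (40 mm long) on the upper face of the sliding tube; axes as the viewer's, moves with the tube. The aluminium tube, 30 mm wide (x), 18 high, rides on the bar and reaches from 142 mm right (-y) to 122 mm left (+y) of this point. A black collar with the plunger sits 118 mm right of it; the rest of the tube is clear.
- tube (a joint): slide of the tube along the bar, m: 0 at the hole where it starts (1 mm of play), growing to the right (viewer -y). Holes are 50 mm apart, at -0.05, 0, 0.05 and 0.10; the next hole to the right is 0.05. It slides with about 1.5 N once the pin is out.
- plunger (a joint): lift of the lock plunger, m: 0 = pin fully home (8 mm deep; round-nosed pin of diameter 8 in an 11 mm hole), 0.014 = pulled up to its stop. The pin is clear of the hole from about 0.009. A spring pulls it down, 5 N when home, 10 N at the stop. Let down beside a hole it rests on the bar at about 0.008.
- plunger_knob (a point): centre of the black plunger knob, an upright cylinder of diameter 26 mm, from 16 mm below to 14 mm above this point; below it a steel sleeve of diameter 18 mm, then the collar, whose top is 40 mm below this point (knob down). Moves with the tube, rises when pulled. Axes as the viewer's.
- next_hole (a point): mouth of the next hole to the right, on the bar's upper face, on its centre line. Fixed to the viewer. With the pin home in it the knob's centre stands 49 mm above it.
- hanger: loose slide hanger, about 0.16 kg: steel frame 104 mm wide (its y), 10 thick (x), 88 high, with three stained glass slides, upright on two cross feet 44 mm deep. Origin at the centre of its underside, z up. A hook of steel strip stands on the frame, a blue grip tab on the hook. At the start its yaw is within 35 degrees of zero: +x points away from the robot.
- hook_crest (a point): middle of the underside of the hook's crest, 150 mm above the hanger's underside; lies on the tube's top when hung. Axes as the hanger's. Hook 24 mm wide (y), 36 mm inside (x): front leg at -x runs down to the frame (60 mm below), rear tip at +x ends 25 mm below. The tube enters between tip and frame from the +x side, then the hanger is lowered.
- hanger_grip (a point): centre of the hanger's blue grip tab, 178 mm above its underside and 28 mm above the crest's underside; the tab is 10 mm thick (hanger x), 30 wide (y), and reaches 22 mm above and 24 mm below this point. Axes as the hanger's.
- lime_rack: bystander: lime green tube rack 64x58x92 mm, loose. Origin at the centre of its underside.
- white_box: bystander: white sample box 162x112x53 mm, loose. Origin at the centre of its underside.
- pens: bystander: black pen cup, 75 mm across, 152 mm high, loose. Origin at the centre of its underside.
- vial: bystander: small vial with dark cap, 14 mm across, 39 mm high, loose. Origin at the centre of its underside.
There are look-alikes about, which are no part of the job. Leave any orange look-alike of the hanger alone.

How it is judged:
By the outcome, as a careful person would: the job done as asked, in the order asked, and still so for the second after the job is handed in, while the arm keeps its last pose, push and grip.
It also fails if it takes over 61 s, if anything falls off the work surface, if the arm or the gripper's body presses on something with over 40 N, if the wrist force passes 120 N, or if a joint passes its speed limit or range.

## Robot

A 6-joint arm with a two-finger parallel gripper is mounted at the origin on a cart in front of the work surface, level with it; the furniture and walls round the work are solid. World frame = base frame: x ahead of the robot, y to its left, z up, the work surface at z = 0. Lengths are in m, angles in rad, forces in N, time in s.
With the tool pointing down it reaches from about 0.3 to 0.825 m from the base axis. Payload 5.4 kg.
Tool frame: the origin (TCP) lies at the very end of the fingers, on their centre line; the grasp point (between the pads) lies robot.grip_depth behind it (robot.grip_depth is the distance from the TCP to the grasp point, in m); z points along the fingers, y is the line along which they close (so a half turn about z gives the same grasp; the last joint's range is limited). The gripper opens to 92 mm and grips with 3 to 60 N. Pads are 20 mm wide; open, the fingers measure 128 mm over their backs; the gripper's body (75 mm by 189 mm) begins 69 mm behind the grasp point.
Start: joints at [1.106, 0.158, 1.597, -0, 1.386, -0.21], TCP at [0.145, 0.556, 0.215] pointing down, gripper open.
Joint ranges: [-2.91, 2.91], [-0.94, 2.29], [0.18, 2.7], [-1.29, 4.43], [0.17, 2.64], [-3, 3]. Speed limits (rad/s): [2.57, 2.57, 3.14, 3.14, 3.14, 3.14].

## Interface

Orientations are given as a unit quaternion [w, x, y, z].
In Python, from bench import robot gives the robot as it stands.
- The arm moves only by the shell command python3 -m pendant 'ROWS'. ROWS is JSON, a list of rows, each a list of 7 numbers: the shift along the tool's x, y, z in units of 30 mm (1.0 is 30 mm), then the turn, a rotation vector about the tool's x, y, z in units of 6 degrees (1.0 is 6 degrees), then the finger opening in mm, from 0 to 91.9. In form: [[dx, dy, dz, ax, ay, az, claw], ...]. A call has exactly 8 rows; each row is the pose to reach, as a shift and turn from the pose commanded when the call began, along the tool's axes at that moment; what a row does not reach only later rows make up. A row lasts 1/12 s, in which the tool goes at most 41.7 mm and 7.16 degrees, less where a joint would pass 70% of its speed; a pose out of reach is approached as far as the arm can. A call with a gripper value outside its range is refused whole. The fingers move at their own pace and stop on an object; the grip force is fixed at half the most. Time passes only in rows, so rows that repeat a pose let the fingers close, or fill a call up. It gives the time, the measured TCP pose, the force, the opening and the grip force at its end, in the units of the state.
- robot.get_state(): the state, without advancing time (a new reading comes with each control period).
- robot.snapshot(name): name is "scene" or "side" or "wrist"; returns a dict with "pixels" (480x640x3 uint8, blue, green, red), "intrinsics" (3x3 intrinsics, pixels), "R" (3x3) and "t" (3): a world point X has camera coordinates R X + t. Camera axes: x right, y down, z forward; pixel columns grow to the right and rows downward; lengths in m; the calibration is good to about 2 mm. A picture is of the moment at which its call begins. There is no depth.
- robot.sign_off(): hands the job in; it is judged then, once.
The state is a dict: "time_s": time; "qpos": joint angles; "qvel": joint speeds; "joint_efforts": joint torques, N m; "tcp_pos": TCP position; "eef_rot": TCP orientation; "ft_force": force on the tool from outside, world axes, zero at the start; "moment": the same for the moment, N m; "width": finger opening in m; "grip_force": force on a finger pad.
Only numpy, scipy, OpenCV 4.12 (cv2) and the standard library are available. Lean on these libraries where they do the work, as an engineer would, in place of code of your own. Each camera call takes 0.05 s, during which the arm holds its last target. There are 200 camera calls.

## Working session

There is one attempt and no reset: what is moved stays moved. The work goes in short steps, Python scripts to look and compute and a shell command to move; the robot and the scene stay as the last step left them, time stands still between calls to the robot, and variables do not carry over. Pictures are saved under pics/ and viewed, at most 10 in all, crops included, and the job is handed in when it is done.

```bash
mkdir -p pics; ls
python3 - <<'E'
from bench import robot
import cv2,pickle,numpy as np
print(robot.grip_depth); s=robot.get_state(); print(s)
d={}
for n in("scene","side","wrist"):
    a=robot.snapshot(n); d[n]=a; cv2.imwrite(f"pics/{n}0.png",a["pixels"]); print(n,a["intrinsics"],a["R"],a["t"],-a["R"].T@a["t"])
pickle.dump(d,open("snap0.pkl","wb"))
E
```

```text
pics
0.0187
{'time_s': 0.0, 'qpos': array([ 1.10588514e+00,  1.59037860e-01,  1.59821267e+00, -1.75885463e-05,
        1.38619664e+00, -2.10069193e-01]), 'qvel': array([-0.00165775, -0.00086667,  0.00090185, -0.00013224, -0.00162189,
        0.00066424]), 'joint_efforts': array([-1.72089913e-03, -3.85564506e+01, -3.22110236e+01,  6.99672382e-02,
        3.80244269e-02, -1.10888889e-04]), 'tcp_pos': array([0.14467767, 0.5558601 , 0.21363501]), 'eef_rot': array([-2.98878635e-04,  1.27074809e-01,  9.91892702e-01, -8.77814495e-04]), 'ft_force': array([ 0.24926783, -0.01432374,  2.01731795]), 'moment': array([ 0.02094237, -0.01009286, -0.05302805]), 'grip_force': 0.0, 'width': 0.0916148758009674}
scene [[456.49387989   0.         313.35349824]
 [  0.         456.49387989 247.11025181]
 [  0.           0.           1.        ]] [[ 0.66310711 -0.74834843  0.0162354 ]
 [-0.41630266 -0.38673563 -0.82287766]
 [ 0.62207801  0.53889719 -0.56798659]] [-0.38191547  0.29515509  1.33390646] [-0.45366916 -0.8904973   1.00671806]
side [[545.05852762   0.         318.74253784]
 [  0.         545.05852762 239.81353228]
 [  0.           0.           1.        ]] [[ 0.99597249 -0.08805707  0.01687447]
 [-0.01367499 -0.33519732 -0.9420487 ]
 [ 0.08861033  0.93802383 -0.33505149]] [-0.49620009  0.13949133  1.74726301] [ 0.34128364 -1.63591115  0.72520381]
wrist [[362.72769706   0.         323.07047029]
 [  0.         362.72769706 243.0250969 ]
 [  0.           0.           1.        ]] [[ 0.25161492  0.96782593 -0.00170119]
 [ 0.9251152  -0.23999384  0.294219  ]
 [ 0.2843445  -0.07560369 -0.95573651]] [-0.57586005 -0.03426755  0.39191534] [0.06515744 0.57873854 0.38367032]
```

View pics/scene0.png

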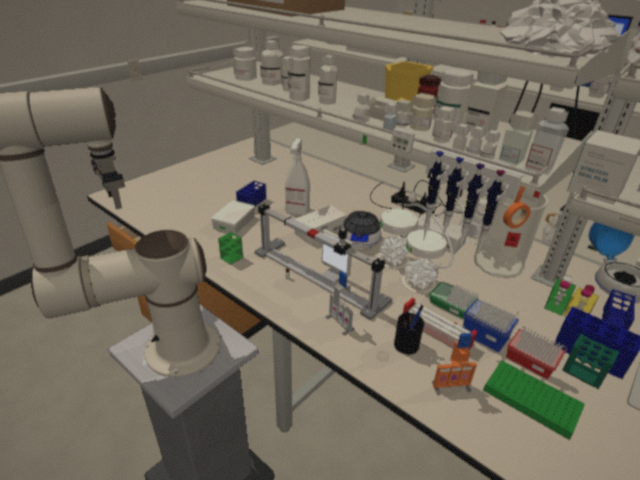

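View pics/side0.png

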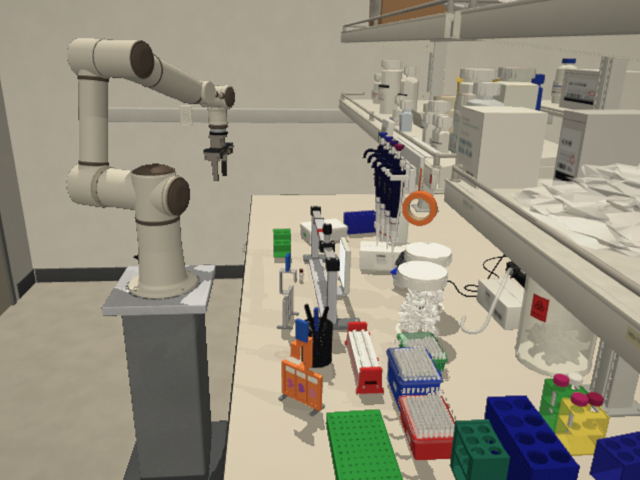

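Hanger candidates: the steel one with a blue tab at scene (342,300) / side (287,290), and the orange one at scene (456,370) / side (302,375). I choose the steel one. The viewer runs from scene (265,215) to (378,270). Next, close crops.

Run:
```python
import cv2
a=cv2.imread("pics/scene0.png")[190:350,210:410]; cv2.imwrite("pics/c1.png",cv2.resize(a,None,fx=3.75,fy=3.75,interpolation=cv2.INTER_CUBIC)[:600])
a=cv2.imread("pics/side0.png")[200:340,260:370]; cv2.imwrite("pics/c2.png",cv2.resize(a,None,fx=4.25,fy=4.25,interpolation=cv2.INTER_CUBIC))
```

```text
(no output)
```

View pics/c1.png

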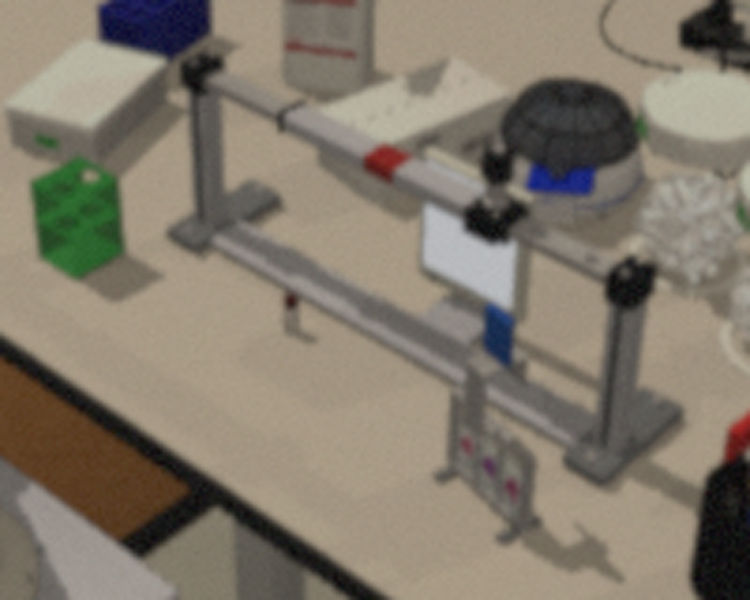

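View pics/c2.png

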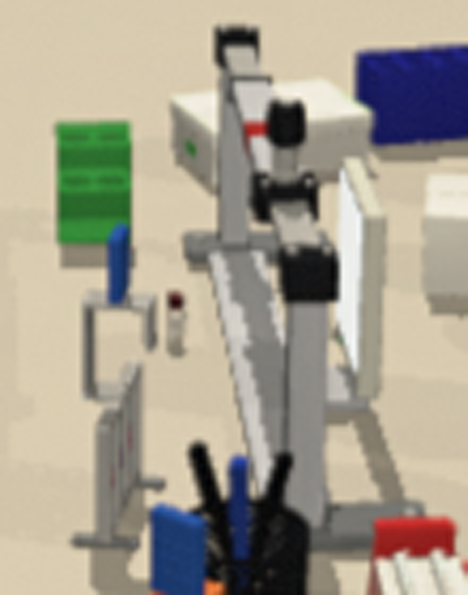

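The crops confirm the choice: steel frame, coloured slides, blue tab at c1 (499,335) / c2 (118,264), front leg towards the robot. The red band is at c1 (387,161) and the knob at c1 (497,167) / c2 (287,122). Next I fit the poses.

```bash
cat > h.py <<'E'
import numpy as np,cv2
from scipy.optimize import least_squares
from scipy.spatial.transform import Rotation as Ro
def proj(c,X):
    p=np.atleast_2d(X)@c["R"].T+c["t"]; p=p@c["intrinsics"].T; return p[:,:2]/p[:,2:]
def pose(p,X):
    c,s=np.cos(p[2]),np.sin(p[2]); X=np.atleast_2d(X)
    return np.c_[p[0]+c*X[:,0]-s*X[:,1],p[1]+s*X[:,0]+c*X[:,1],X[:,2]]
def tool(state=None):
    from bench import robot
    s=state or robot.get_state(); q=s["eef_rot"]; return s, Ro.from_quat([q[1],q[2],q[3],q[0]])
E
python3 - <<'E'
from h import *; import pickle
d=pickle.load(open("snap0.pkl","rb"))
f1=lambda u,v:(210+u/3.75,190+v/3.75); f2=lambda u,v:(260+u/4.25,200+v/4.25)
V=[("scene",f1(203,64),lambda p:(0,.247,.2)),("scene",f1(632,270),lambda p:(0,-.247,.2)),
("side",f2(237,34),lambda p:(0,.247,.2)),("side",f2(308,252),lambda p:(0,-.247,.2)),
("scene",f1(387,159),lambda p:(0,p[3],.194)),("side",f2(257,129),lambda p:(0,p[3],.194)),
("scene",f1(498,167),lambda p:(0,p[3]-.118,p[4])),("side",f2(287,122),lambda p:(0,p[3]-.118,p[4]))]
def r(p): return np.concatenate([(proj(d[n],pose(p,g(p)))[0]-np.array(u)) for n,u,g in V])
s=least_squares(r,[.5,0,0,0,.24]); print(s.x,s.fun.reshape(-1,2).round(1))
p=s.x
for nm,X in(("band",(0,p[3],.194)),("knob",(0,p[3]-.118,p[4]))): print(nm,pose(p,X))
H=[("scene",f1(499,335),(0,0,.178)),("side",f2(118,264),(0,0,.178)),("scene",f1(453,395),(0,.052,.088)),("scene",f1(534,447),(0,-.052,.088)),
("side",f2(103,412),(0,-.052,.088)),("side",f2(137,368),(0,.052,.088)),("scene",f1(450,472),(0,.05,.0)),("scene",f1(520,527),(0,-.05,.0)),("side",f2(105,541),(0,-.05,0.0))]
def r(p): return np.concatenate([(proj(d[n],pose(p,g))[0]-np.array(u)) for n,u,g in H])
s=least_squares(r,[.4,-.1,0]); print(s.x,s.fun.reshape(-1,2).round(1)); print(pose(s.x,[(0,0,.178),(0,0,.15)]))
# bystanders rough
def gnd(n,u,z):
    c=d[n]; ray=c["R"].T@np.linalg.inv(c["intrinsics"])@[*u,1]; o=-c["R"].T@c["t"]; return (o+ray*(z-o[2])/ray[2]).round(3)
print("rack",gnd("scene",f1(78,180),.092),"box",gnd("scene",f1(90,80),.053),"vial",gnd("scene",f1(292,300),.039),"pens",gnd("scene",(410,320),.12))
E
```

```text
[ 0.50007405 -0.07486322  0.00803221  0.01133036  0.23845855] [[-0.6 -0.3]
 [ 0.3  0.6]
 [-0.5 -1. ]
 [-0.1  0.5]
 [ 0.3  0.1]
 [ 1.8  0. ]
 [-0.4 -0.2]
 [-0.8  0.1]]
band [[ 0.49998304 -0.06353322  0.194     ]]
knob [[ 0.50093083 -0.18152942  0.23845855]]
[ 0.38940969 -0.27331968 -0.21796502] [[-0.9 -0.5]
 [ 0.8 -0.7]
 [-0.7 -2.3]
 [-0.7  2.6]
 [ 0.8  3.1]
 [-0.3 -2.4]
 [-0.6 -1.5]
 [ 0.7  2.3]
 [ 0.6  1.8]]
[[ 0.38940969 -0.27331968  0.178     ]
 [ 0.38940969 -0.27331968  0.15      ]]
rack [0.388 0.234 0.092] box [0.562 0.427 0.053] vial [ 0.441 -0.     0.039] pens [ 0.433 -0.484  0.12 ]
```

```bash
cat >> h.py <<'E'
def rel(tgt,yaw_deg):
    """shift/turn (pendant units) from the measured pose to TCP tgt, tool down, tool y at yaw_deg"""
    s,R=tool(); a=np.radians(yaw_deg); y=np.array([np.cos(a),np.sin(a),0]); z=np.array([0,0,-1.])
    T=Ro.from_matrix(np.c_[np.cross(y,z),y,z])
    return np.r_[R.inv().apply(np.array(tgt)-s["tcp_pos"])/.03,(R.inv()*T).as_rotvec(degrees=True)/6].round(3)
E
python3 - <<'E'
from h import *
print(rel([.33,.1,.30],-12),rel([.33,-.27,.30],-12))
E
```

```text
[-9.8070e+00 -1.3156e+01 -2.8560e+00 -1.3000e-02  8.0000e-03  1.4567e+01] [-1.2916e+01 -2.5091e+01 -2.8400e+00 -1.3000e-02  8.0000e-03  1.4567e+01]
```

```bash
python3 -m pendant '[[-0.75,-1,-0.2,0,0,1,91],[-1.5,-2,-0.5,0,0,2,91],[-2.3,-3,-0.8,0,0,3,91],[-3,-4,-1.2,0,0,4,91],[-3.8,-5,-1.6,0,0,5,91],[-4.5,-6,-2,0,0,6,91],[-5.2,-7,-2.4,0,0,7,91],[-6,-8,-2.8,0,0,8,91]]'
python3 - <<'E'
from h import *
print(rel([.33,-.27,.30],-12))
E
```

```text
time_s: 0.82
tcp_pos: [0.2583, 0.2773, 0.2989]
eef_rot: [-0.0, 0.521, 0.853, 0.0]
ft_force: [1.3, 0.2, 0.3]
width: 0.0912
grip_force: 0.0
[-1.732e+01 -6.204e+00 -3.700e-02  0.000e+00 -1.000e-03  6.529e+00]
```

```bash
python3 -m pendant '[[-1.2,-0.4,0,0,0,0.8,91],[-2.4,-0.85,0,0,0,1.6,91],[-3.6,-1.3,0,0,0,2.4,91],[-4.8,-1.7,0,0,0,3.2,91],[-6,-2.15,0,0,0,4,91],[-7.2,-2.6,0,0,0,4.8,91],[-8.4,-3,0,0,0,5.6,91],[-9.6,-3.4,0,0,0,6.5,91]]'
python3 - <<'E'
from h import *
print(rel([.33,-.27,.30],-12))
E
```

```text
time_s: 1.48
tcp_pos: [0.3003, -0.0257, 0.2986]
eef_rot: [0.001, 0.776, 0.63, 0.0]
ft_force: [1.1, 0.6, 0.2]
width: 0.0904
grip_force: 0.0
[-7.765e+00  2.645e+00 -4.000e-02  1.300e-02  2.000e-03  2.100e-02]
```

```bash
python3 -m pendant '[[-1.2,0.4,0,0,0,0,91],[-2.4,0.8,0,0,0,0,91],[-3.6,1.2,0,0,0,0,91],[-4.8,1.6,0,0,0,0,91],[-6,2,0,0,0,0,91],[-7.2,2.4,0,0,0,0,91],[-7.8,2.6,0,0,0,0,91],[-7.8,2.6,0,0,0,0,91]]'
python3 - <<'E'
from h import *; import pickle
from bench import robot
a=robot.snapshot("wrist"); pickle.dump(a,open("w1.pkl","wb")); cv2.imwrite("pics/w1.png",a["pixels"])
H=[.3894,-.2733,-.218]
print(proj(a,pose(H,[(0,0,.178),(0,.015,.2),(0,-.015,.2),(0,.052,.088),(0,-.052,.088)])), robot.get_state()["tcp_pos"])
E
```

```text
time_s: 2.15
tcp_pos: [0.3294, -0.2716, 0.2977]
eef_rot: [-0.001, 0.776, 0.631, -0.0]
ft_force: [0.7, 0.4, -0.5]
width: 0.0911
grip_force: 0.0
[[393.81113483 226.39578099]
 [400.58991707 214.40620488]
 [397.69475898 252.1668348 ]
 [381.04034258 154.80453618]
 [375.45699488 251.67425094]] [ 0.3295418  -0.26954164  0.29786291]
```

View pics/w1.png

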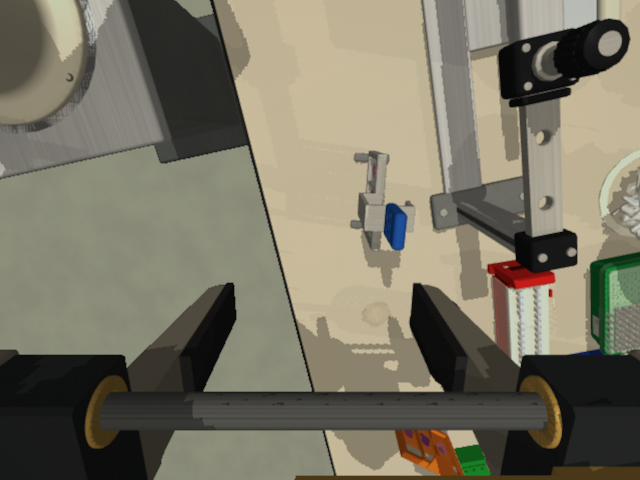

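The wrist view shows the blue tab at (395,227), with the frame below from (377,152) to (374,248), and the knob at (607,40). Bar holes show at (543,137) and (545,203). I'll enlarge the hanger.

Run:
```python
import cv2
a=cv2.imread("pics/w1.png")[140:260,340:430]; cv2.imwrite("pics/c3.png",cv2.resize(a,None,fx=5,fy=5,interpolation=cv2.INTER_CUBIC))
```

```text
(no output)
```

View pics/c3.png

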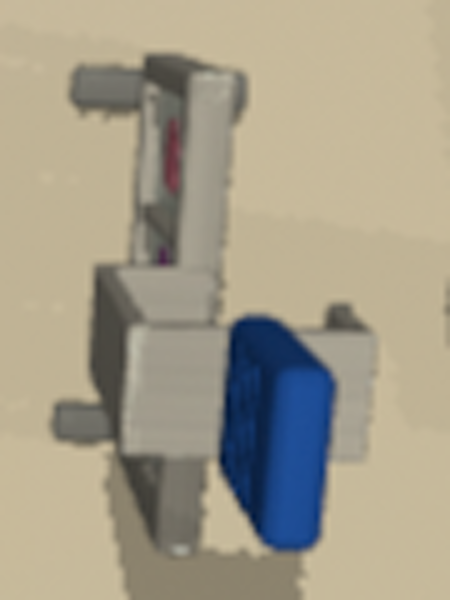

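Run:
```python
from h import *; import pickle
a=pickle.load(open("w1.pkl","rb")); f=lambda u,v:np.array((340+u/5,140+v/5))
H=[(f(212,74),(0,.052,.088)),(f(180,546),(0,-.052,.088)),(f(305,368),(0,.015,.2)),(f(295,547),(0,-.015,.2))]
r=lambda p:np.concatenate([proj(a,pose(p,g))[0]-u for u,g in H])
s=least_squares(r,[.4,-.27,-.2]); print(s.x,np.degrees(s.x[2]),s.fun.reshape(-1,2).round(1))
def at(u,z):
    ray=a["R"].T@np.linalg.inv(a["intrinsics"])@[*u,1]; o=-a["R"].T@a["t"]; return (o+ray*(z-o[2])/ray[2]).round(4)
print("holes",at((543,137),.19),at((545,203),.19),"knob top",at((609,41),.2525))
print(rel([s.x[0],s.x[1],.26],np.degrees(s.x[2])))
```

```text
[ 0.39035238 -0.27214443 -0.22199587] -12.719426625745786 [[-0.4 -1.3]
 [-0.   1.3]
 [ 0.7 -0.9]
 [-0.4  1.1]]
holes [ 0.5049 -0.225   0.19  ] [ 0.5049 -0.2751  0.19  ] knob top [ 0.5052 -0.1744  0.2525]
[ 0.325  2.004  1.259 -0.015 -0.016  0.164]
```

```bash
python3 -m pendant '[[0.15,0.8,0.3,0,0,0.1,91],[0.3,1.6,0.6,0,0,0.16,91],[0.32,2.0,1.2,0,0,0.16,91],[0.32,2.0,2.2,0,0,0.16,91],[0.32,2.0,3.2,0,0,0.16,91],[0.32,2.0,4.0,0,0,0.16,91],[0.32,2.0,4.5,0,0,0.16,91],[0.32,2.0,4.5,0,0,0.16,91]]'
python3 - <<'E'
from h import *
print(rel([.3904,-.2721,.162],-12.72))
E
```

```text
time_s: 2.87
tcp_pos: [0.389, -0.2677, 0.16]
eef_rot: [-0.004, 0.78, 0.626, -0.0]
ft_force: [0.2, 0.8, 0.2]
width: 0.091
grip_force: 0.0
[-0.132  0.078 -0.066 -0.056 -0.045  0.042]
```

```bash
python3 -m pendant '[[-0.13,0.08,-0.05,0,0,0,60],[-0.13,0.08,-0.05,0,0,0,30],[-0.13,0.08,-0.05,0,0,0,15],[-0.13,0.08,-0.05,0,0,0,4],[-0.13,0.08,-0.05,0,0,0,4],[-0.13,0.08,-0.05,0,0,0,4],[-0.13,0.08,-0.05,0,0,0,4],[-0.13,0.08,-0.05,0,0,0,4]]'
```

```text
time_s: 3.53
tcp_pos: [0.3922, -0.2757, 0.1652]
eef_rot: [0.0, 0.78, 0.626, 0.0]
ft_force: [0.7, 0.0, 0.2]
width: 0.0403
grip_force: 0.0
```

```bash
python3 -m pendant '[[0.06,-0.03,0.05,0,0,0,4],[0.06,-0.03,0.05,0,0,0,4],[0.06,-0.03,0.05,0,0,0,4],[0.06,-0.03,0.05,0,0,0,4],[0.06,-0.03,0.05,0,0,0,4],[0.06,-0.03,0.05,0,0,0,4],[0.06,-0.03,0.05,0,0,0,4],[0.06,-0.03,0.05,0,0,0,4]]'
python3 - <<'E'
from h import *
print(rel([.3904,-.2721,.162],-12.72))
E
```

```text
time_s: 4.2
tcp_pos: [0.3916, -0.2737, 0.1634]
eef_rot: [-0.0, 0.78, 0.626, -0.0]
ft_force: [0.7, -0.1, -1.1]
width: 0.0097
grip_force: 30.0
[ 0.042 -0.051  0.047 -0.003 -0.002  0.027]
```

```bash
python3 -m pendant '[[0,0,-0.3,0,0,0,4],[0,0,-0.8,0,0,0,4],[0,0,-1.3,0,0,0,4],[0,0,-1.8,0,0,0,4],[0,0,-2.3,0,0,0,4],[0,0,-2.7,0,0,0,4],[0,0,-2.95,0,0,0,4],[0,0,-2.95,0,0,0,4]]'
python3 - <<'E'
from h import *
print(rel([.41,-.12,.252],-6),rel([.42,.035,.252],.46))
E
```

```text
time_s: 4.87
tcp_pos: [0.3924, -0.2745, 0.2542]
eef_rot: [0.002, 0.78, 0.626, 0.0]
ft_force: [0.3, -0.0, -0.5]
width: 0.0101
grip_force: 30.0
[ 5.156 -0.547  0.062  0.026  0.022 -1.092] [10.272 -1.344  0.049  0.025  0.024 -2.169]
```

```bash
python3 -m pendant '[[0.2,0,0,0,0,0,4],[0.7,-0.1,0,0,0,-0.1,4],[1.4,-0.2,0,0,0,-0.3,4],[2.1,-0.3,0,0,0,-0.5,4],[2.9,-0.4,0,0,0,-0.7,4],[3.7,-0.5,0,0,0,-0.9,4],[4.5,-0.6,0,0,0,-1.0,4],[5.3,-0.7,0,0,0,-1.1,4]]'
python3 - <<'E'
from h import *
print(rel([.42,.035,.252],.46))
E
```

```text
time_s: 5.53
tcp_pos: [0.4049, -0.1113, 0.2509]
eef_rot: [-0.001, 0.742, 0.67, -0.0]
ft_force: [0.6, -0.4, -1.4]
width: 0.0097
grip_force: 30.0
[ 4.904e+00  2.000e-03 -3.000e-02 -1.800e-02 -1.500e-02 -1.057e+00]
```

```bash
python3 -m pendant '[[0.8,0,0,0,0,-0.1,4],[1.6,0,0,0,0,-0.3,4],[2.4,0,0,0,0,-0.5,4],[3.1,0,0,0,0,-0.7,4],[3.8,0,0,0,0,-0.9,4],[4.4,0,0,0,0,-1.06,4],[4.8,0,0,0,0,-1.06,4],[4.9,0,0,0,0,-1.06,4]]'
python3 - <<'E'
from h import *; import pickle
from bench import robot
s=robot.get_state(); print(s["tcp_pos"],rel([.42,.035,.241],.46))
d={}
for n in("scene","side","wrist"): d[n]=robot.snapshot(n)
pickle.dump(d,open("snap2.pkl","wb"))
a=d["wrist"]["pixels"]; b=cv2.resize(d["side"]["pixels"][190:330,270:380],None,fx=3.4,fy=3.4,interpolation=cv2.INTER_CUBIC)
a=cv2.resize(a[:,200:],None,fx=.95,fy=.95)
c=np.zeros((500,800,3),np.uint8); c[:a.shape[0],:a.shape[1]]=a; c[:476,426:]=b[:476,:374]
cv2.imwrite("pics/m2.png",c)
E
```

```text
time_s: 6.2
tcp_pos: [0.4197, 0.0349, 0.251]
eef_rot: [-0.001, 0.703, 0.711, -0.0]
ft_force: [-0.6, 0.6, -1.7]
width: 0.0098
grip_force: 30.0
[0.41974403 0.03489177 0.25095345] [ 0.003  0.009  0.332 -0.021 -0.014  0.024]
```

View pics/m2.png

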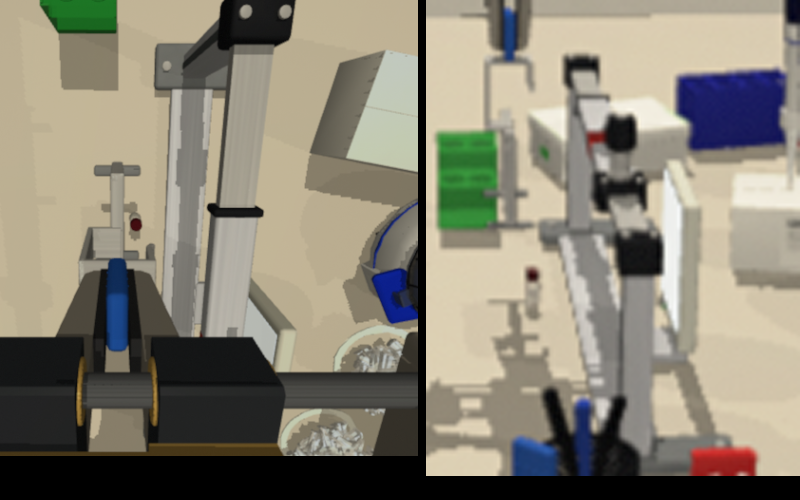

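The hanger hangs straight in the grip, with the front leg towards the robot and the tab at (117,305). The tube's left end ring is at (236,210), with the tube's rear top edge from (258,225) to (243,330).

Run:
```python
from h import *; import pickle
d=pickle.load(open("snap2.pkl","rb")); a=d["wrist"]
def at(u,z,a=a):
    ray=a["R"].T@np.linalg.inv(a["intrinsics"])@[*u,1]; o=-a["R"].T@a["t"]; return (o+ray*(z-o[2])/ray[2]).round(4)
f=lambda u,v:(200+u/.95,v/.95)
print("cam",-a["R"].T@a["t"])
for p in((258,225),(243,330),(236,206),(263,212),(208,208)): print(p,at(f(*p),.194))
cv2.imwrite("pics/c4.png",cv2.resize(a["pixels"][180:360,390:510],None,fx=3.3,fy=3.3,interpolation=cv2.INTER_CUBIC))
```

```text
cam [0.42096556 0.11828007 0.42120976]
(258, 225) [0.518  0.0535 0.194 ]
(243, 330) [ 0.5174 -0.0292  0.194 ]
(236, 206) [0.5014 0.0666 0.194 ]
(263, 212) [0.5201 0.0627 0.194 ]
(208, 208) [0.4826 0.0651 0.194 ]
```

View pics/c4.png

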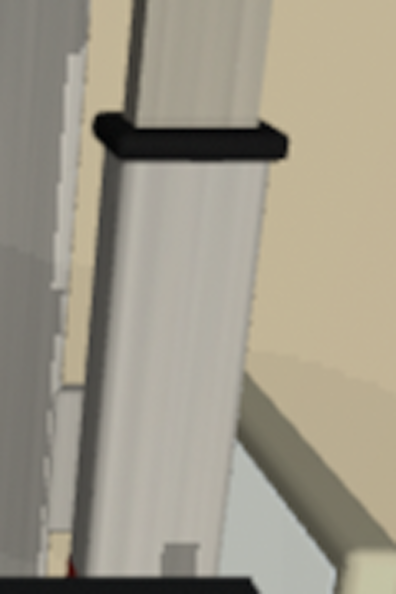

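```bash
python3 -m pendant '[[0,0.1,0.15,0,0,0,4],[0,0.3,0.33,0,0,0,4],[0,0.8,0.33,0,0,0,4],[0,1.3,0.33,0,0,0,4],[0,1.8,0.33,0,0,0,4],[0,2.3,0.33,0,0,0,4],[0,2.65,0.33,0,0,0,4],[0,2.75,0.33,0,0,0,4]]'
python3 - <<'E'
from h import *
print(rel([.5025,.035,.2074],.46))
E
```

```text
time_s: 7.02
tcp_pos: [0.5047, 0.032, 0.2411]
eef_rot: [-0.0, 0.705, 0.709, -0.0]
ft_force: [-0.9, -0.3, -1.7]
width: 0.0098
grip_force: 30.0
[ 1.010e-01 -7.300e-02  1.125e+00 -8.000e-03 -1.000e-03 -2.200e-02]
```

```bash
python3 -m pendant '[[0.05,-0.06,0,0,0,0,4],[0.05,-0.06,0.1,0,0,0,4],[0.05,-0.06,0.3,0,0,0,4],[0.05,-0.06,0.5,0,0,0,4],[0.05,-0.06,0.7,0,0,0,4],[0.05,-0.06,0.85,0,0,0,4],[0.05,-0.06,0.9,0,0,0,4],[0.05,-0.06,0.9,0,0,0,4]]'
python3 - <<'E'
from h import *
from bench import robot
print(rel([.5025,.035,.2074],.46))
a=robot.snapshot("side")["pixels"];b=robot.snapshot("scene")["pixels"]
cv2.imwrite("pics/m3.png",np.hstack([cv2.resize(a[190:320,290:370],None,fx=4.6,fy=4.6,interpolation=cv2.INTER_CUBIC),cv2.resize(b[180:310,250:340],None,fx=4.6,fy=4.6,interpolation=cv2.INTER_CUBIC)]))
E
```

```text
time_s: 7.68
tcp_pos: [0.5012, 0.0343, 0.2145]
eef_rot: [-0.001, 0.705, 0.71, -0.0]
ft_force: [-0.2, -0.1, -2.1]
width: 0.0101
grip_force: 30.0
[ 0.022  0.043  0.236 -0.012 -0.002 -0.01 ]
```

View pics/m3.png

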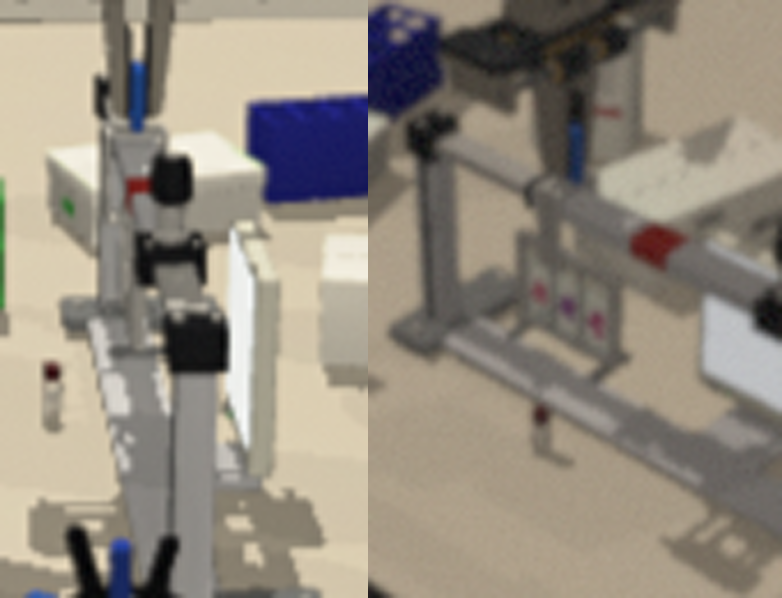

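The hook is over the tube at (550,190), just right of the end ring at (543,190), and the frame hangs free in front and below. Next I lower it to contact.

```bash
python3 -m pendant '[[0,0.04,0.05,0,0,0,4],[0,0.04,0.1,0,0,0,4],[0,0.04,0.14,0,0,0,4],[0,0.04,0.18,0,0,0,4],[0,0.04,0.21,0,0,0,4],[0,0.04,0.24,0,0,0,4],[0,0.04,0.24,0,0,0,4],[0,0.04,0.24,0,0,0,4]]'
python3 - <<'E'
from h import *; import pickle
from bench import robot
a=robot.snapshot("scene"); pickle.dump(a,open("s3.pkl","wb"))
hsv=cv2.cvtColor(a["pixels"],cv2.COLOR_BGR2HSV)
m=(((hsv[...,0]<8)|(hsv[...,0]>172))&(hsv[...,1]>130)&(hsv[...,2]>60)).astype(np.uint8)
n,l,st,c=cv2.connectedComponentsWithStats(m)
for i in range(1,n):
    if st[i,4]>15 and 290<c[i,0]<340: print(st[i],c[i])
p=robot.get_state(); print(p["ft_force"],p["moment"],p["tcp_pos"])
for y in(-.053,-.058,-.063): print(y,proj(a,[(.5025,y,.194),(.5025,y+.02,.194),(.5025,y-.02,.194)]).round(1).tolist())
E
```

```text
time_s: 8.45
tcp_pos: [0.5029, 0.0343, 0.2079]
eef_rot: [-0.0, 0.705, 0.71, -0.0]
ft_force: [0.8, -0.2, -1.5]
width: 0.0101
grip_force: 30.0
[308 230  10   7  49] [312.10204082 232.59183673]
[ 0.30367842  0.08687521 -0.50713192] [-0.01729942  0.04278913  0.04352108] [0.50291347 0.03426275 0.2080146 ]
-0.053 [[311.6, 231.0], [307.1, 228.8], [316.1, 233.3]]
-0.058 [[312.7, 231.6], [308.2, 229.3], [317.3, 233.8]]
-0.063 [[313.8, 232.1], [309.3, 229.9], [318.4, 234.4]]
```

```bash
python3 -m pendant '[[-0.1,0,0.02,0,0,0,4],[-0.4,0,0.02,0,0,0,4],[-0.8,0,0.02,0,0,0,4],[-1.2,0,0.02,0,0,0,4],[-1.6,0,0.02,0,0,0,4],[-2.0,0,0.02,0,0,0,4],[-2.4,0,0.02,0,0,0,4],[-2.7,0,0.02,0,0,0,4]]';python3 -m pendant '[[-0.2,0,0,0,0,0,4],[-0.3,0,0,0,0,0,4],[-0.32,0,0,0,0,0,4],[-0.32,0,0,0,0,0,4],[-0.32,0,0,0,0,0,4],[-0.32,0,0,0,0,0,4],[-0.32,0,0,0,0,0,4],[-0.32,0,0,0,0,0,4]]'
python3 - <<'E'
from h import *; import pickle
from bench import robot
d={n:robot.snapshot(n) for n in("scene","side","wrist")}; pickle.dump(d,open("s4.pkl","wb"))
p=robot.get_state(); print(p["ft_force"],p["tcp_pos"],rel([.5025,-.057,.2074],.46))
a=cv2.resize(d["wrist"]["pixels"],None,fx=.75,fy=.75); b=cv2.resize(d["scene"]["pixels"][200:270,285:355],None,fx=4.5,fy=4.5,interpolation=cv2.INTER_CUBIC)
c=np.zeros((360,800,3),np.uint8); c[:,:480]=a; c[:315,480:795]=b; cv2.imwrite("pics/m4.png",c)
E
```

```text
time_s: 9.17
tcp_pos: [0.5035, -0.0486, 0.2074]
eef_rot: [0.0, 0.705, 0.709, -0.0]
ft_force: [-0.0, 0.6, -2.4]
width: 0.0098
grip_force: 30.0
time_s: 9.83
tcp_pos: [0.5036, -0.056, 0.2074]
eef_rot: [0.0, 0.704, 0.71, 0.0]
ft_force: [-0.8, 0.7, -0.5]
width: 0.01
grip_force: 30.0
[ 0.65785971 -0.71991426 -1.65036988] [ 0.50355452 -0.05617116  0.20741768] [-0.027 -0.035  0.001  0.    -0.    -0.007]
```

View pics/m4.png

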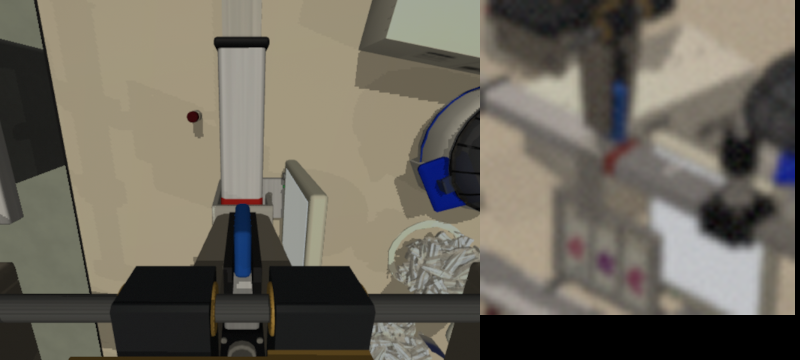

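The wrist view shows a thin red strip left of the hook at (240,201), and the scene inset shows red right of the hook at (620,157). So the hook sits on the band with red on both sides. I'll check the numbers.

Run:
```python
from h import *; import pickle
d=pickle.load(open("s4.pkl","rb"))
def at(a,u,z):
    ray=a["R"].T@np.linalg.inv(a["intrinsics"])@[*u,1]; o=-a["R"].T@a["t"]; return (o+ray*(z-o[2])/ray[2]).round(4)
for n,box in(("wrist",(280,380,220,300)),("scene",(290,345,215,255)),("side",(300,345,200,270))):
    a=d[n]; hsv=cv2.cvtColor(a["pixels"],cv2.COLOR_BGR2HSV)
    m=((hsv[...,0]<8)|(hsv[...,0]>172))&(hsv[...,1]>110)&(hsv[...,2]>50)
    v,u=np.nonzero(m); k=(u>box[0])&(u<box[1])&(v>box[2])&(v<box[3]); u,v=u[k],v[k]
    if len(u)<1: print(n,"none"); continue
    print(n,len(u),u.min(),u.max(),v.min(),v.max())
    if n=="wrist":
        for c in(300,310,335,345):
            w=v[u==c]
            if len(w): print(c,w.min(),w.max(),at(a,(c+.5,w.min()),.194),at(a,(c+.5,w.max()+1),.194))
    else:
        print(sorted(zip(u.tolist(),v.tolist())))
        print([proj(a,[(x,y,.194)]).round(1).tolist() for x in(.488,.518) for y in(-.077,-.037,-.069,-.045)])
a=d["wrist"]
col=a["pixels"][30:75,320].astype(int).sum(1); print(col.tolist()); print(at(a,(320,62.5),.194), at(a,(320,50),.194))
```

```text
wrist 390 294 349 263 272
300 265 272 [ 0.4926 -0.04    0.194 ] [ 0.4926 -0.0446  0.194 ]
310 266 272 [ 0.498  -0.0405  0.194 ] [ 0.498  -0.0446  0.194 ]
335 266 272 [ 0.5115 -0.0404  0.194 ] [ 0.5116 -0.0445  0.194 ]
345 265 272 [ 0.5169 -0.0398  0.194 ] [ 0.517  -0.0444  0.194 ]
scene 7 313 316 233 237
[(313, 235), (313, 236), (313, 237), (314, 234), (314, 235), (315, 234), (316, 233)]
[[[314.1, 235.5]], [[305.0, 231.0]], [[312.3, 234.6]], [[306.8, 231.9]], [[320.1, 231.8]], [[311.1, 227.4]], [[318.3, 230.9]], [[312.9, 228.3]]]
side 1 318 318 232 232
[(318, 232)]
[[[318.7, 231.9]], [[317.6, 227.7]], [[318.5, 231.0]], [[317.8, 228.5]], [[328.5, 231.7]], [[327.2, 227.6]], [[328.3, 230.9]], [[327.5, 228.4]]]
[420, 419, 421, 419, 420, 421, 420, 420, 422, 422, 421, 420, 419, 421, 422, 422, 412, 402, 329, 159, 60, 77, 91, 95, 85, 75, 63, 54, 45, 42, 34, 25, 21, 216, 397, 467, 468, 468, 468, 467, 469, 469, 469, 467, 469]
[0.5026 0.0591 0.194 ] [0.5026 0.0642 0.194 ]
```

```bash
python3 -m pendant '[[-0.06,0,0,0,0,0,4],[-0.12,-0.02,0.01,0,0,0,4],[-0.12,-0.02,0.01,0,0,0,4],[-0.12,-0.02,0.01,0,0,0,4],[-0.12,-0.02,0.02,0,0,0,4],[-0.12,-0.02,0.02,0,0,0,4],[-0.12,-0.02,0.02,0,0,0,16],[-0.12,-0.02,0.02,0,0,0,30]]'; python3 -m pendant '[[0,0,0,0,0,0,40],[0,0,0,0,0,0,45],[0,0,0,0,0,0,50],[0,0,-0.3,0,0,0,50],[0,0,-0.8,0,0,0,50],[0,0,-1.4,0,0,0,50],[0,0,-2,0,0,0,50],[0,0,-2.4,0,0,0,50]]'
python3 - <<'E'
from h import *; import pickle
from bench import robot
d={n:robot.snapshot(n) for n in("scene","side","wrist")}; pickle.dump(d,open("s5.pkl","wb"))
def at(a,u,z):
    ray=a["R"].T@np.linalg.inv(a["intrinsics"])@[*u,1]; o=-a["R"].T@a["t"]; return (o+ray*(z-o[2])/ray[2]).round(4)
print(rel([.5025,-.175,.30],0.46))
a=d["wrist"]; hsv=cv2.cvtColor(a["pixels"],cv2.COLOR_BGR2HSV)
for nm,m in(("red",((hsv[...,0]<8)|(hsv[...,0]>172))&(hsv[...,1]>110)&(hsv[...,2]>50)),("blue",(hsv[...,0]>100)&(hsv[...,0]<125)&(hsv[...,1]>140)&(hsv[...,2]>50))):
    n,l,st,c=cv2.connectedComponentsWithStats(m.astype(np.uint8))
    for i in range(1,n):
        if st[i,4]>60: print(nm,st[i],c[i].round(1),at(a,c[i],.194 if nm=="red" else .222+.022))
E
```

```text
time_s: 10.65
tcp_pos: [0.503, -0.0598, 0.2067]
eef_rot: [-0.0, 0.705, 0.71, 0.0]
ft_force: [-0.7, 0.8, 0.1]
width: 0.0208
grip_force: 0.0
time_s: 11.32
tcp_pos: [0.5036, -0.0601, 0.2814]
eef_rot: [0.001, 0.705, 0.71, 0.001]
ft_force: [0.2, -0.3, 0.8]
width: 0.05
grip_force: 0.0
[-3.829 -0.06  -0.669  0.02   0.008 -0.01 ]
red [261 141  10  12  99] [265.7 146.9] [0.4662 0.014  0.194 ]
red [300 223  41  12 402] [320.  229.1] [ 0.5037 -0.0442  0.194 ]
red [ 339  430   41   40 1150] [359.5 447.4] [ 0.5403 -0.2476  0.194 ]
blue [520 116  59  81 157] [537.2 153.9] [0.6248 0.0135 0.244 ]
blue [ 515  191   53   62 1476] [537.5 222.1] [ 0.6321 -0.0256  0.244 ]
blue [314 234  15  61 868] [320.9 264.2] [ 0.5045 -0.0529  0.244 ]
```

```bash
python3 -m pendant '[[-0.5,0,-0.3,0,0,0,70],[-1.1,0,-0.3,0,0,0,70],[-1.7,0,-0.3,0,0,0,70],[-2.3,0,-0.3,0,0,0,70],[-2.9,0,-0.3,0,0,0,70],[-3.4,0,-0.3,0,0,0,70],[-3.8,0,-0.2,0,0,0,70],[-3.93,0,-0.1,0,0,0,70]]'
python3 - <<'E'
from h import *; import pickle
from bench import robot
d={n:robot.snapshot(n) for n in("scene","side","wrist")}; pickle.dump(d,open("s6.pkl","wb"))
print(robot.get_state()["tcp_pos"])
for n in d: print(n,[proj(d[n],[(.504,-.178,z)])[0].round(1).tolist() for z in(.2525,.2225)])
# dark blob near predicted knob
for n in("scene","side","wrist"):
    g=d[n]["pixels"].max(2); u,v=proj(d[n],[(.504,-.178,.2525)])[0].round().astype(int)
    s=14 if n!="wrist" else 60
    sub=g[max(0,v-s):v+s:1 if s<20 else 5,u-s:u+s:1 if s<20 else 5]; print(n,u-s,v-s)
    for r in sub: print(''.join('#' if x<50 else '+' if x<90 else '.' for x in r))
E
```

```text
time_s: 12.13
tcp_pos: [0.5033, -0.1791, 0.2803]
eef_rot: [-0.001, 0.705, 0.709, -0.0]
ft_force: [0.1, 0.3, 0.8]
width: 0.07
grip_force: 0.0
[ 0.50336214 -0.17728659  0.28065198]
scene [[342.4, 229.7], [341.9, 237.8]]
side [[327.8, 223.7], [327.6, 233.7]]
wrist [[322.4, 282.8], [322.6, 265.0]]
scene 328 216
....+++++++.........+######+
.....+++++++.......++######+
.....+++++++......++###+++++
.....+++++++.....+++##++++++
.....+++++++....+++###++++++
....++++++++....++##++++++++
....++++++++....++#++#+#++++
....++++++++...++##+++###+++
....++++++++...++#+++++#++++
.....++++++++..++++++++++++#
.....++++++++...+++++++++++#
......+++++++...+##+++++++++
......++++++++..++##++++++++
......+++..+++...+###+++++##
...........+#+..+###+++++++#
..........+###++###+++++#++#
..........+#######++..++++##
..........+#######+....+++++
..........+#######+.......++
...........#######+.........
...........+######+.........
...........+######..........
............+###++..........
............+++++...........
............................
............................
............................
........
[... 759 characters left out ...]
............................
............................
............................
wrist 262 223
.......+#........#......
.......############.....
.......#.+######+.#.....
.......#.##+..+#+.#.....
.......###..++..###.....
.......###+####.###.....
.......############.....
.......############.....
.......#+########+#.....
.......#.########.#.....
.........##+..+##.......
.........##....##.......
.........##....##.......
.........+##..##+.......
..........+####++.......
................+.......
............++..........
............++..........
........................
........................
........................
........................
........................
........................
```

```bash
python3 -m pendant '[[0,0.04,0.2,0,0,0,70],[0,0.04,0.5,0,0,0,70],[0,0.04,0.9,0,0,0,60],[0,0.04,1.3,0,0,0,50],[0,0.04,1.6,0,0,0,44],[0,0.04,1.85,0,0,0,38],[0,0.04,1.92,0,0,0,30],[0,0.04,1.92,0,0,0,20]]'; python3 -m pendant '[[0,0,0,0,0,0,15],[0,0,0,0,0,0,15],[0,0,0,0,0,0,15],[0,0,0,0,0,0,15],[0,0,0,0,0,0,15],[0,0,0,0,0,0,15],[0,0,0,0,0,0,15],[0,0,0,0,0,0,15]]'
```

```text
time_s: 12.95
tcp_pos: [0.5046, -0.1775, 0.2232]
eef_rot: [-0.001, 0.705, 0.71, -0.0]
ft_force: [-0.2, 1.5, 0.2]
width: 0.0324
grip_force: 0.0
time_s: 13.62
tcp_pos: [0.5041, -0.1778, 0.2241]
eef_rot: [-0.001, 0.705, 0.71, -0.001]
ft_force: [-5.7, 0.7, -0.2]
width: 0.0249
grip_force: 30.0
```

```bash
python3 -m pendant '[[0,-0.03,-0.05,0,0,0,15],[0,-0.03,-0.12,0,0,0,15],[0,-0.03,-0.2,0,0,0,15],[0,-0.03,-0.28,0,0,0,15],[0,-0.03,-0.36,0,0,0,15],[0,-0.03,-0.4,0,0,0,15],[0,-0.03,-0.4,0,0,0,15],[0,-0.03,-0.4,0,0,0,15]]'
python3 - <<'E'
from h import *
print(rel([.5038,-.2275,.236],.46),tool()[0]["ft_force"])
E
```

```text
time_s: 14.28
tcp_pos: [0.5039, -0.1777, 0.2358]
eef_rot: [-0.0, 0.705, 0.71, -0.0]
ft_force: [-0.7, -0.9, -10.0]
width: 0.0247
grip_force: 30.0
[-1.658 -0.016 -0.007 -0.006 -0.003 -0.01 ] [ -0.66869782  -0.93490953 -10.03560908]
```

```bash
python3 -m pendant '[[-0.03,0,0,0,0,0,15],[-0.1,0,0,0,0,0,15],[-0.2,0,0,0,0,0,15],[-0.33,0,0,0,0,0,15],[-0.47,0,0,0,0,0,15],[-0.62,0,0,0,0,0,15],[-0.77,0,0,0,0,0,15],[-0.92,0,0,0,0,0,15]]'; python3 -m pendant '[[-0.14,0,0,0,0,0,15],[-0.28,0,0,0,0,0,15],[-0.41,0,0,0,0,0,15],[-0.53,0,0,0,0,0,15],[-0.63,0,0,0,0,0,15],[-0.7,0,0,0,0,0,15],[-0.74,0,0,0,0,0,15],[-0.75,0,0,0,0,0,15]]'
python3 - <<'E'
from h import *; import pickle
from bench import robot
print(rel([.5038,-.2277,.236],.46),tool()[0]["ft_force"])
d={n:robot.snapshot(n) for n in("scene","side","wrist")}; pickle.dump(d,open("s7.pkl","wb"))
a=d["wrist"]; hsv=cv2.cvtColor(a["pixels"],cv2.COLOR_BGR2HSV)
for nm,m in(("red",((hsv[...,0]<8)|(hsv[...,0]>172))&(hsv[...,1]>110)&(hsv[...,2]>50)),("blue",(hsv[...,0]>100)&(hsv[...,0]<125)&(hsv[...,1]>140)&(hsv[...,2]>50))):
    n,l,st,c=cv2.connectedComponentsWithStats(m.astype(np.uint8))
    for i in range(1,n):
        if st[i,4]>60: 
            z=.194 if nm=="red" else .244; ray=a["R"].T@np.linalg.inv(a["intrinsics"])@[*c[i],1]; o=-a["R"].T@a["t"]
            print(nm,st[i],c[i].round(1),(o+ray*(z-o[2])/ray[2]).round(4))
E
```

```text
time_s: 14.95
tcp_pos: [0.5042, -0.206, 0.2361]
eef_rot: [-0.0, 0.705, 0.709, -0.0]
ft_force: [-2.1, 1.8, -10.0]
width: 0.0244
grip_force: 30.0
time_s: 15.62
tcp_pos: [0.5043, -0.2282, 0.2362]
eef_rot: [-0.0, 0.705, 0.71, -0.0]
ft_force: [-2.3, 1.1, -9.4]
width: 0.0247
grip_force: 30.0
[ 0.016 -0.018  0.005 -0.003  0.001 -0.012] [-2.30655517  1.14916178 -9.42018417]
red [294  25  17  15 248] [302.2  32. ] [ 0.4939 -0.0939  0.194 ]
red [336  25  16  15 238] [343.4  32.1] [ 0.5152 -0.0938  0.194 ]
red [295  91  56   9 324] [322.2  94.5] [ 0.5044 -0.124   0.194 ]
red [342 345  14  39 216] [349.2 361.7] [ 0.5239 -0.2928  0.194 ]
blue [ 574    0   66  102 3292] [604.7  48.8] [ 0.6178 -0.1106  0.244 ]
blue [ 312    6   23   89 1950] [323.   49.3] [ 0.5048 -0.1116  0.244 ]
blue [269 432   8  43 174] [272.8 454.8] [ 0.4777 -0.3196  0.244 ]
```

```bash
python3 -m pendant '[[0.01,0,0.04,0,0,0,15],[0.01,0,0.1,0,0,0,15],[0.01,0,0.16,0,0,0,15],[0.01,0,0.22,0,0,0,15],[0.01,0,0.28,0,0,0,15],[0.01,0,0.34,0,0,0,15],[0.01,0,0.39,0,0,0,15],[0.01,0,0.4,0,0,0,15]]';python3 -m pendant '[[0,0,0,0,0,0,15],[0,0,0,0,0,0,15],[0,0,0,0,0,0,15],[0,0,0,0,0,0,15],[0,0,0,0,0,0,15],[0,0,0,0,0,0,15],[0,0,0,0,0,0,15],[0,0,0,0,0,0,15]]'
python3 - <<'E'
from h import *
print(np.mean([tool()[0]["ft_force"] for _ in range(5)],0))
E
```

```text
time_s: 16.43
tcp_pos: [0.5044, -0.2278, 0.2243]
eef_rot: [0.0, 0.705, 0.71, -0.0]
ft_force: [-4.6, -1.5, -6.0]
width: 0.0247
grip_force: 30.0
time_s: 17.1
tcp_pos: [0.5044, -0.2278, 0.2246]
eef_rot: [0.0, 0.705, 0.71, -0.0]
ft_force: [-4.1, -1.7, -5.7]
width: 0.0248
grip_force: 30.0
[-4.11799852 -1.73465708 -5.72006521]
```

```bash
python3 -m pendant '[[0,0,0.01,0,0,0,15],[0,-0.02,0.02,0,0,0,15],[0,-0.03,0.03,0,0,0,15],[0,-0.03,0.04,0,0,0,15],[0,-0.03,0.04,0,0,0,15],[0,-0.03,0.04,0,0,0,15],[0,-0.03,0.04,0,0,0,15],[0,-0.03,0.04,0,0,0,15]]'
```

```text
time_s: 17.77
tcp_pos: [0.5043, -0.2279, 0.2241]
eef_rot: [0.001, 0.705, 0.71, 0.0]
ft_force: [-1.6, 0.1, 1.9]
width: 0.025
grip_force: 30.0
```

```bash
python3 -m pendant '[[0,0,0.01,0,0,0,15],[0,0,0.01,0,0,0,15],[0,0,0.01,0,0,0,15],[0,0,0.01,0,0,0,15],[0,0,0.01,0,0,0,15],[0,0,0.01,0,0,0,15],[0,0,0.01,0,0,0,15],[0,0,0.01,0,0,0,15]]'
python3 - <<'E'
from h import *; import pickle
from bench import robot
d0=pickle.load(open("snap0.pkl","rb")); d7=pickle.load(open("s7.pkl","rb"))
a=robot.snapshot("scene")["pixels"]; w=robot.snapshot("wrist")
for n,(u,v) in dict(rack=(231,248),box=(234,215),vial=(288,271),pens=(409,332)).items():
    D=cv2.absdiff(a,d0["scene"]["pixels"])[v-14:v+14,u-12:u+12]; print(n,D.mean().round(1))
def blobs(a):
    hsv=cv2.cvtColor(a["pixels"],cv2.COLOR_BGR2HSV); out=[]
    for m in(((hsv[...,0]<8)|(hsv[...,0]>172))&(hsv[...,1]>110)&(hsv[...,2]>50),(hsv[...,0]>100)&(hsv[...,0]<125)&(hsv[...,1]>140)&(hsv[...,2]>50)):
        n,l,st,c=cv2.connectedComponentsWithStats(m.astype(np.uint8))
        out+=[(st[i,4],c[i].round(1).tolist(),st[i,:4].tolist()) for i in range(1,n) if st[i,4]>60 and 270<c[i,0]<370 and c[i,1]<200]
    return out
print(blobs(w)); w2=robot.snapshot("wrist"); print(cv2.absdiff(w["pixels"],w2["pixels"])[:200,200:450].mean())
s=robot.get_state(); print(s["ft_force"],s["tcp_pos"],s["time_s"])
E
```

```text
time_s: 18.43
tcp_pos: [0.5043, -0.2279, 0.224]
eef_rot: [0.001, 0.705, 0.71, 0.0]
ft_force: [-1.3, 0.2, 5.6]
width: 0.0248
grip_force: 30.0
rack 3.7
box 6.4
vial 5.6
pens 5.2
[(np.int32(283), [300.7, 25.4], [292, 17, 18, 17]), (np.int32(273), [345.0, 25.5], [337, 17, 17, 17]), (np.int32(378), [322.3, 92.0], [293, 88, 59, 10]), (np.int32(2239), [323.0, 44.2], [311, 0, 26, 93])]
0.4148
[-1.57043064  0.2762528   5.09567367] [ 0.50430962 -0.22790028  0.22398969] 18.5833
```

Pressing down gives a solid stop at the same height as before (0.224 m), so the pin is home. Red shows on both sides of the hook, the slides are still, and the bystanders match the first picture.

```bash
python3 -c "
from bench import robot
print(robot.sign_off())"
```

```text
the job is handed in; nothing more can be done
None
```

The job is done and handed in at about 18.6 s: the hanger hangs on the red band, the tube is one hole to the right with the pin fully home, the gripper still holds the knob, and the loose things show no visible movement.

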